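# Hang the washed measuring cylinders on the draining rack

### The job

Hang all the washed measuring cylinders mouth-down on the draining rack, one to a peg, each pushed fully home until its rim meets the panel: the tall cylinder on the long blue peg (it would sag on a short one) and every short cylinder on a short grey peg. If a short cylinder is occupying the long peg, move it to a free short peg first; leave those that already hang on short pegs where they are, and do not disturb the other things on the bench.

Things in the scene. Friction and masses are not known exactly. Their poses are not given: they have to be found in the camera images.
- tall_cylinder: the tall clear plastic measuring cylinder, lying washed on the bench (origin about 25 over it): 165 long, open at the mouth, closed at its green hexagonal foot; tube 42 outside, 37 inside, depth inside 153; foot 56 across flats, 65 across corners, 12 thick. Origin on the axis at mid length; x along the axis towards the mouth, +-z square to flats of the foot
- short_cylinder_1: short clear plastic measuring cylinder that hangs mouth-down on the rack at the start: 110 long, open at the mouth, closed at its green hexagonal foot; tube 42 outside, 37 inside, depth inside 98; foot 56 across flats, 65 across corners, 12 thick. Origin on the axis at mid length; x along the axis towards the mouth, +-z square to flats of the foot
- short_cylinder_2: short clear plastic measuring cylinder that hangs mouth-down on the rack at the start: 110 long, open at the mouth, closed at its green hexagonal foot; tube 42 outside, 37 inside, depth inside 98; foot 56 across flats, 65 across corners, 12 thick. Origin on the axis at mid length; x along the axis towards the mouth, +-z square to flats of the foot
- short_cylinder_3: short clear plastic measuring cylinder that lies washed on the bench at the start: 110 long, open at the mouth, closed at its green hexagonal foot; tube 42 outside, 37 inside, depth inside 98; foot 56 across flats, 65 across corners, 12 thick. Origin on the axis at mid length; x along the axis towards the mouth, +-z square to flats of the foot
- drain_rack: white draining rack, 350 wide: a panel leaning back 45 degrees on wire legs; four pegs 82 apart stand square on it, pointing up and to the front. Origin on the bench under the peg feet; front is -x, y along the row. Panel face 75 over the bench at the peg feet, ends 55 down-slope (lip 12 high) and 75 up-slope. A hung cylinder's inner wall rests on the peg's top, its rim on the panel
- peg_long: the rack's one long peg: blue rod 10 in diameter, 95 long, on a blue strip. Origin at its foot in the panel's face; z along the peg to its tip, x up the panel's slope, y along the row. It may be at any of the four places, empty or under a hanging short cylinder
- peg_short_1: a short peg of the rack: grey rod 10 in diameter, 70 long, on a grey strip. Origin at its foot in the panel's face; z along the peg to its tip, x up the panel's slope, y along the row. It may be empty or under a hanging short cylinder
- peg_short_2: a short peg of the rack: grey rod 10 in diameter, 70 long, on a grey strip. Origin at its foot in the panel's face; z along the peg to its tip, x up the panel's slope, y along the row. It may be empty or under a hanging short cylinder
- peg_short_3: a short peg of the rack: grey rod 10 in diameter, 70 long, on a grey strip. Origin at its foot in the panel's face; z along the peg to its tip, x up the panel's slope, y along the row. It may be empty or under a hanging short cylinder
- amber_bottle: brown solvent bottle with a white cap, 92 wide, 242 tall, behind the press; bystander. Origin at the centre of its underside
- wash_bottle: white wash bottle with a red cap, 87 wide, 260 tall; bystander. Origin at the centre of its underside
- parts_box: clear flat parts box with a cover, 77x105x30; bystander. Origin at the centre of its underside
- tape_roll: roll of amber tape lying flat, 42 across, 13 high; bystander. Origin at the centre of its underside
- clamp_block: white clamp block with a spring pin, 101x20x34; bystander. Origin at the centre of its underside
Mind the look-alikes: they are no part of the job. Leave any yellow look-alike of the short_cylinder_1 alone.

How it is judged:
By the outcome, as a careful person would: the job done as asked, in the order asked, and still so for the second after the job is handed in, with the robot touching nothing.
It also fails if it takes over 72 s, if anything falls off the work surface, if the arm or the gripper's body presses on something with over 40 N, if the wrist force passes 120 N, or if a joint passes its speed limit or range.

### The arm

A 6-joint arm with a two-finger parallel gripper is mounted at the origin on a cart in front of the work surface, level with it; the furniture and walls round the work are solid. World frame = base frame: x ahead of the robot, y to its left, z up, the work surface at z = 0. Lengths are in m, angles in rad, forces in N, time in s.
With the tool pointing down it reaches from about 0.375 to 0.975 m from the base axis. Payload 3.8 kg.
Tool frame: the origin (TCP) lies midway between the tips of the shut fingers; the grasp point (between the pads) lies 19 mm behind it; z points along the fingers, y is the line along which they close (so a half turn about z gives the same grasp; the last joint's range is limited). The gripper opens to 85 mm and grips with 20 to 120 N. Pads are 22 mm wide; open, the fingers measure 114 mm over their backs; the gripper's body (76 mm by 85 mm) begins 54 mm behind the grasp point. The pads swing forward as they close: fully open they stand 13 mm farther back than shut.
Start: joints at [1.084, 0.264, 1.604, -0, 1.274, -0.037], TCP at [0.293, 0.608, 0.231] pointing down, gripper open.
Joint ranges: [-2.63, 2.63], [-0.94, 2.18], [0.31, 2.57], [-1.31, 4.45], [0, 2.66], [-2.55, 2.55]. Speed limits (rad/s): [2.57, 2.57, 3.14, 3.14, 3.14, 3.14].

### API

Orientations are given as a rotation vector (axis times angle).
In Python, from station import * gives the robot as it stands. The module is installed in compiled form; this text tells all that it offers.
- The arm moves only by the tool arm_command, never from a script. Its argument "commands" is a list of rows, each an object with "claw": the finger opening in mm, from 0 to 85.4; "offset": the shift along the tool's x, y, z normalised to -1 to 1, where 1 is 0.1 m, a list of three; "rotation": the turn, a rotation vector about the tool's x, y, z normalised to -1 to 1, where 1 is pi/2 rad, a list of three. In form: [{"claw": claw, "offset": [tx, ty, tz], "rotation": [ax, ay, az]}, ...]. A call has 1 to 20 rows; each row is the pose to reach, as a shift and turn from the pose commanded when the call began, along the tool's axes at that moment; what a row does not reach only later rows make up. A row lasts 1/8 s, in which the tool goes at most 62.5 mm and 10.7 degrees, less where a joint would pass 70% of its speed; a pose out of reach is approached as far as the arm can. A call with a number of a shift or a turn outside -1 to 1 is refused whole. A call with a gripper value outside its range is refused whole. The fingers move at their own pace and stop on an object; "force" is the grip in N (left out, the last holds). Time passes only in rows, so rows that repeat a pose let the fingers close. It gives the time, the measured TCP pose, the force, the opening and the grip force at its end, in the units of the state.
- read_state(): the state, without advancing time (a new reading comes with each control period).
- read_camera(name): name is "scene" or "top" or "wrist"; returns the picture (420x560x3 uint8, red, green, blue); there is no depth.
- camera_params(name): a dict with "K" (3x3 intrinsics, pixels), "rvec" (rotation vector, rad) and "tvec" (3), from world to camera coordinates, as OpenCV has them. Camera axes: x right, y down, z forward; pixel columns grow to the right and rows downward; lengths in m; the calibration is good to about 2 mm. The wrist camera is an equidistant fisheye: a pixel r from the principal point sees the ray r / f radians off the axis. A picture is of the moment at which its call begins: read the wrist's pose just before it. camera_params takes no time and is no camera call; for the wrist camera it gives the pose at the moment of the call.
- job_done(): hands the job in; it is judged then, once.
The state is a dict: "time_s": time; "joint_pos": joint angles; "joint_vel": joint speeds; "joint_efforts": joint torques, N m; "ee_pos": TCP position; "orientation": TCP orientation; "ft_force": force on the tool from outside, world axes, zero at the start; "ft_torque": the same for the moment, N m; "gripper_width": finger opening in m; "gripper_force": force on a finger pad.
Only numpy, scipy, OpenCV 4.12 (cv2) and the standard library are available. Lean on these libraries where they do the work, as an engineer would, in place of code of your own. Each camera call takes 0.05 s, during which the arm holds its last target. There are 200 camera calls.

## Working session

There is one attempt and no reset: what is moved stays moved. The work goes in short steps, Python scripts to look and compute and a tool call to move; the robot and the scene stay as the last step left them, time stands still between calls to the robot, and variables do not carry over. Pictures are saved under pics/ and viewed, at most 10 in all, crops included, and the job is handed in when it is done.

Besides the shell and the picture viewer there is one more tool, called after "Call:" by a JSON object that holds its "fn" and its "kwargs". arm_command: Moves the arm, as the interface text tells. Scaled input: -1 to 1 covers 0.1 m each way for a shift and pi/2 rad each way for a turn. Its arguments: {"type":"object","properties":{"commands":{"type":"array"},"force":{"type":"number"}},"required":["commands"]}

```bash
mkdir -p pics
python3 - <<'E'
from station import *
import cv2
for n in ("scene","top"):
    im=read_camera(n); cv2.imwrite(f"pics/{n}0.png",im[:,:,::-1]); p=camera_params(n); print(n,p)
print(read_state())
E
```

```text
scene {'K': array([[468.40027285,   0.        , 280.07340985],
       [  0.        , 468.40027285, 208.29265897],
       [  0.        ,   0.        ,   1.        ]]), 'rvec': array([ 2.0879537 , -1.2625586 ,  0.52433438]), 'tvec': array([-0.12742003,  0.47893833,  1.1093962 ])}
top {'K': array([[403.85933565,   0.        , 276.54339322],
       [  0.        , 403.85933565, 209.91809983],
       [  0.        ,   0.        ,   1.        ]]), 'rvec': array([ 2.1359762 , -2.10271914,  0.20025199]), 'tvec': array([0.14339463, 0.60540348, 1.43628157])}
{'time_s': 0.1, 'joint_pos': array([ 1.08409436e+00,  2.64718756e-01,  1.60525859e+00,  1.76912518e-05,
        1.27369850e+00, -3.69122704e-02]), 'joint_vel': array([-0.00024979, -0.0019071 , -0.00191085,  0.00016665,  0.00164387,
       -0.00097792]), 'joint_efforts': array([ 1.61334447e-03, -5.16707933e+01, -3.68588233e+01, -1.16605411e-04,
        6.28967100e-03,  2.03884547e-06]), 'ee_pos': array([0.29316419, 0.60726915, 0.23004751]), 'orientation': array([-0.70047101, -3.0619348 ,  0.00315333]), 'ft_force': array([-0.85155483,  0.40171284,  0.12685281]), 'ft_torque': array([-0.02812306, -0.01924918, -0.02140497]), 'gripper_force': 0.0, 'gripper_width': 0.08581191391535302}
```

View pics/scene0.png

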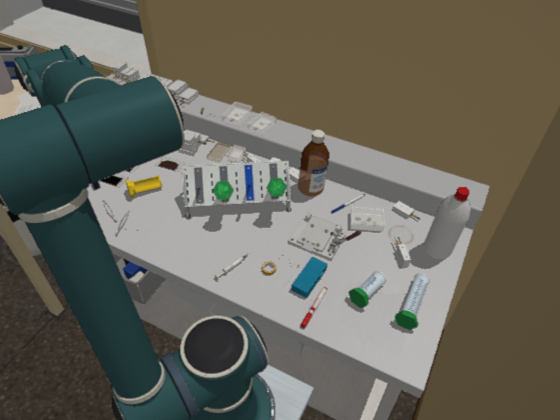

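View pics/top0.png

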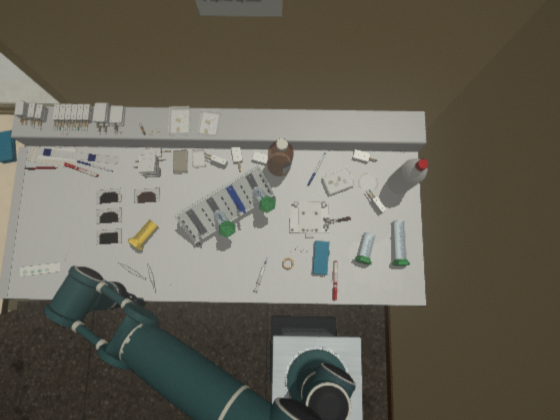

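The rack has four places: green feet at scene (223,190) and (277,187), with the blue strip at (249,183) apparently free. The two cylinders lie at top (366,248) and (400,243), mouths away from the robot. Next I'll enlarge these.

Run:
```python
import cv2,numpy as np
s=cv2.imread("pics/scene0.png");t=cv2.imread("pics/top0.png")
def c(im,x,y,w,h,k): return cv2.resize(im[y:y+h,x:x+w],None,fx=k,fy=k,interpolation=cv2.INTER_CUBIC)
a=c(s,175,150,130,72,6); cv2.imwrite("pics/c1.png",np.vstack([a[:, :780],np.zeros((0,780,3),np.uint8)]))
# top rack (170..285,160..250) k=6.5 ; 
cv2.imwrite("pics/c2.png",c(t,172,163,110,84,7))
L=c(t,350,212,66,60,6); R=c(s,340,262,66,72,6)
o=np.zeros((432,800,3),np.uint8); o[:360,:396]=L; o[:432,400:796]=R
cv2.imwrite("pics/c3.png",o)
```

```text
(no output)
```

View pics/c1.png

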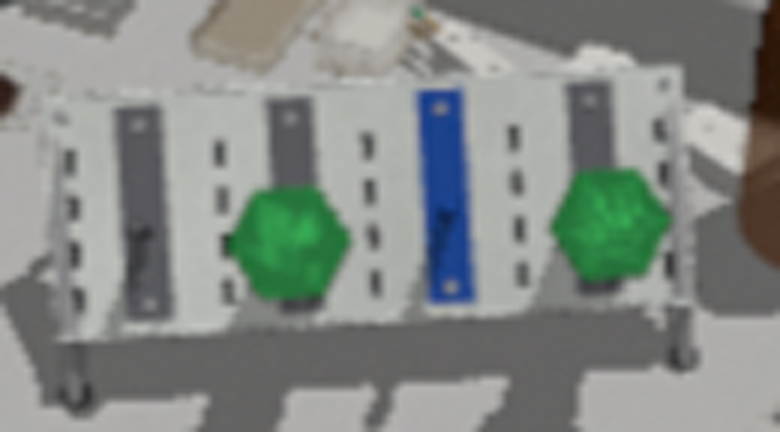

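View pics/c2.png

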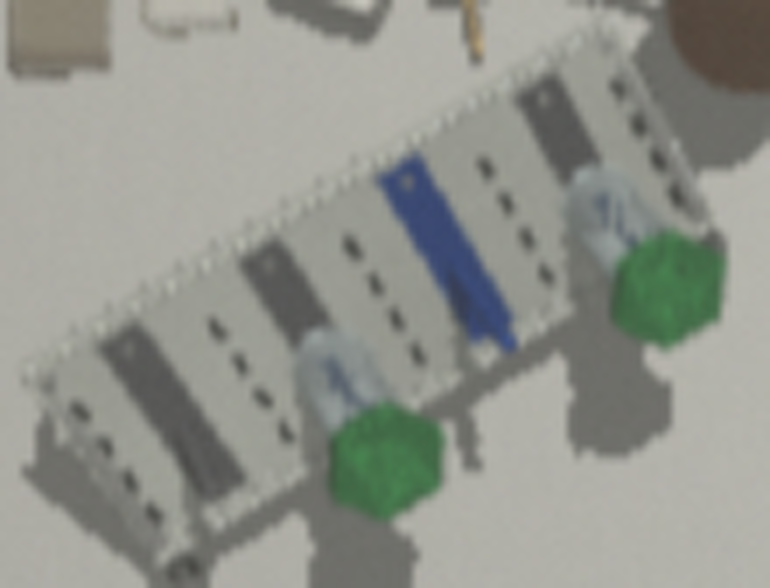

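View pics/c3.png

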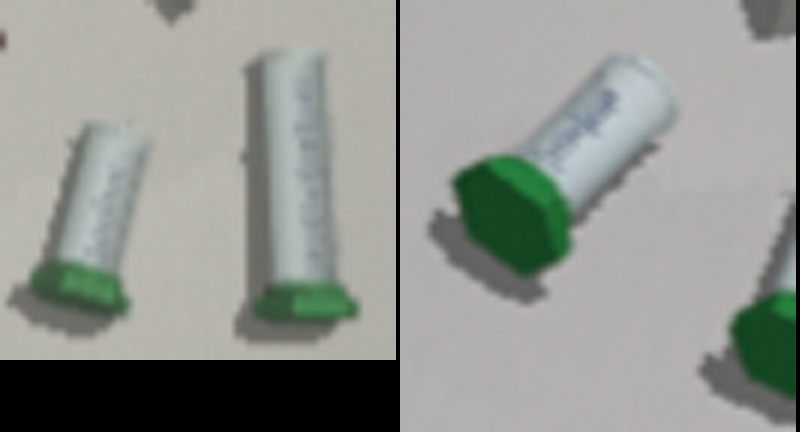

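Long blue peg is empty (third place from the left), the leftmost grey peg is free, and the other two short pegs already carry cylinders. In the crops, the short cylinder's mouth is at about (119,130) and the tall one's at (294,52), with their feet nearer the robot. Next I'll fit the poses.

```bash
cat > h.py <<'E'
import numpy as np,cv2
from scipy.spatial.transform import Rotation as R
from scipy.optimize import least_squares
from station import *
P={n:camera_params(n) for n in("scene","top")}
def proj(n,p):
    q=P[n]; return cv2.projectPoints(np.asarray(p,float).reshape(-1,3),q["rvec"],q["tvec"],q["K"],None)[0][:,0]
def ray(n,uv):
    q=P[n]; M=R.from_rotvec(q["rvec"]).as_matrix(); d=M.T@np.linalg.inv(q["K"])@[*uv,1]; return -M.T@q["tvec"],d
def atz(n,uv,z):
    c,d=ray(n,uv); return c+d*(z-c[2])/d[2]
def tri(uvs):
    A=0;b=0
    for n,uv in uvs.items():
        c,d=ray(n,uv); d/=np.linalg.norm(d); M=np.eye(3)-np.outer(d,d); A=A+M;b=b+M@c
    return np.linalg.solve(A,b)
E
cat > fit.py <<'E'
from h import *
S=lambda u,v:((u+.5)/6-.5+175,(v+.5)/6-.5+150)
T=lambda u,v:((u+.5)/7-.5+172,(v+.5)/7-.5+163)
Y=[.123,.041,-.041,-.123]
su=[(139,124),(291,117),(440,108),(590,100)]; tu=[(127,347),(268,263),(407,182),(543,100)]
def rp(p,s,y):
    c,sn=np.cos(p[2]),np.sin(p[2]); X=s*.7071
    return [p[0]+c*X-sn*y,p[1]+sn*X+c*y,.075+X+.0]
def f(p):
    r=[]
    for i in range(4):
        q=rp(p,p[3],Y[i]); r+=list(proj("scene",q)[0]-S(*su[i]))+list(proj("top",q)[0]-T(*tu[i]))
    for i,m in((0,(150,304)),(2,(451,287))): r+=list(proj("scene",rp(p,p[4],Y[i]))[0]-S(*m))
    for y,a,b in((.175,(55,98),(28,372)),(-.175,(682,68),(600,22))):
        q=rp(p,.075,y); r+=list(.5*(proj("scene",q)[0]-S(*a)))+list(.5*(proj("top",q)[0]-T(*b)))
    return np.array(r)
s=least_squares(f,[.62,.31,.5,.06,-.04],loss="soft_l1"); p=s.x
print("rack",p.round(4),"res",np.abs(f(p)).max().round(2),f(p).round(1))
print("pegdir",[-np.cos(p[2])*.7071,-np.sin(p[2])*.7071,.7071])
for y in Y: print(np.round(rp(p,0,y),4))
c=lambda u,v:((u+.5)/6-.5+350,(v+.5)/6-.5+212)
d=lambda u,v:((u-400+.5)/6-.5+340,(v+.5)/6-.5+262)
for nm,m,t,ft in(("tall",(294,52),(303,270),(305,303)),("short",(119,130),(87,268),(80,296))):
    M=atz("top",c(*m),.025);A=atz("top",c(*t),.027);F=atz("top",c(*ft),.028)
    print(nm,M.round(4),A.round(4),F.round(4),"len",np.linalg.norm(M-F),"yaw",np.arctan2(*(M-A)[1::-1]))
    print(" scene proj",proj("scene",[M,F]).round(1))
print("short scene meas",d(645,85),d(510,215))
for n in P: print(n,"cam",ray(n,(0,0))[0])
print("bottle cap/bottom",tri({"scene":(318,137),"top":(282,144)}))
E
python3 fit.py
```

```text
rack [ 0.6117  0.3355  0.571   0.0568 -0.0415] res 1.16 [ 0.1 -0.   0.1  0.1  0.  -0.2 -0.   0.2  0.2 -0.  -0.1 -0.   0.   0.
 -0.   0.1  0.1  0.   0.1 -0.  -1.2 -0.2 -0.6  0.2  0.  -0.5  1.1 -0. ]
pegdir [np.float64(-0.5949163401002395), np.float64(-0.38218445583479205), 0.7071]
[0.5452 0.439  0.075 ]
[0.5895 0.37   0.075 ]
[0.6338 0.301  0.075 ]
[0.6782 0.232  0.075 ]
tall [ 0.5771 -0.3069  0.025 ] [ 0.4406 -0.3062  0.027 ] [ 0.4204 -0.3062  0.028 ] len 0.15672871600239338 yaw -0.0053711404942643004
 scene proj [[422.3 277.2]
 [406.4 318.9]]
short [ 0.526  -0.1958  0.025 ] [ 0.4398 -0.1733  0.027 ] [ 0.4225 -0.1683  0.028 ] len 0.10719162994612683 yaw -0.25566109060930575
 scene proj [[379.8 275.2]
 [358.2 297.8]]
short scene meas (380.4166666666667, 275.75) (357.9166666666667, 297.4166666666667)
scene cam [-0.32586312 -0.29768608  1.13206623]
top cam [0.31855578 0.14591971 1.52551952]
bottle cap/bottom [0.8007543  0.13769423 0.21787302]
```

```bash
cat > plan.py <<'E'
from h import *
from scipy.spatial.transform import Slerp
def down(b,tilt=0.):  # tool x at bearing b pitched down by tilt, z down/back
    x=np.array([np.cos(b)*np.cos(tilt),np.sin(b)*np.cos(tilt),-np.sin(tilt)])
    z=np.array([-np.cos(b)*np.sin(tilt),-np.sin(b)*np.sin(tilt),-np.cos(tilt)])
    return R.from_matrix(np.c_[x,np.cross(z,x),z])
def now():
    s=read_state(); return np.array(s["ee_pos"]),R.from_rotvec(s["orientation"])
def plan(way,start=None):
    p,r=start or now()
    for q,t in way:
        q=np.array(q,float)
        for n in range(1,12):
            f=np.linspace(0,1,n+1); sl=Slerp([0,1],R.concatenate([r,t]))(f); ok=True;out=[]
            for i in range(n):
                o=sl[i].inv().apply((q-p)/n)/.1; w=(sl[i].inv()*sl[i+1]).as_rotvec()/(np.pi/2)
                ok&=abs(o).max()<=1 and abs(w).max()<=1
                rows=max(np.linalg.norm(o)*100/62.5,np.linalg.norm(w)*90/10.7)
                out.append((o.round(2),w.round(3),"rows",round(rows,1)))
            if ok: break
        for o in out: print(o[0].tolist(),o[1].tolist(),o[2],o[3])
        print(" ->",q.round(3)); p,r=q,t
E
python3 - <<'E'
from plan import *
plan([((.39,.40,.24),down(1.9)),((.46,.10,.24),down(1.0)),((.453,-.307,.15),down(-.005)),((.453,-.307,.065),down(-.005))])
E
```

```text
[-0.59, -0.48, -0.03] [-0.0, 0.0, 0.168] rows 1.4
[-0.7, -0.31, -0.03] [-0.0, 0.0, 0.168] rows 1.4
[-0.75, -0.12, -0.03] [-0.0, 0.0, 0.168] rows 1.4
 -> [0.39 0.4  0.24]
[-0.77, -0.08, 0.0] [0.0, 0.0, 0.143] rows 1.2
[-0.76, 0.1, 0.0] [0.0, 0.0, 0.143] rows 1.2
[-0.72, 0.26, 0.0] [0.0, 0.0, 0.143] rows 1.2
[-0.65, 0.42, 0.0] [0.0, 0.0, 0.143] rows 1.2
 -> [0.46 0.1  0.24]
[-0.87, 0.54, 0.22] [0.0, 0.0, 0.16] rows 1.7
[-0.71, 0.73, 0.22] [0.0, 0.0, 0.16] rows 1.7
[-0.5, 0.89, 0.22] [0.0, 0.0, 0.16] rows 1.7
[-0.27, 0.98, 0.22] [0.0, 0.0, 0.16] rows 1.7
 -> [ 0.453 -0.307  0.15 ]
[0.0, 0.0, 0.85] [0.0, 0.0, 0.0] rows 1.4
 -> [ 0.453 -0.307  0.065]
```

Call:
{"fn": "arm_command", "kwargs": {"commands": [{"claw":85,"offset":[-0.59,-0.48,-0.03],"rotation":[0,0,0.168]},{"claw":85,"offset":[-0.59,-0.48,-0.03],"rotation":[0,0,0.168]},{"claw":85,"offset":[-0.59,-0.48,-0.03],"rotation":[0,0,0.168]}]}}

```text
time_s: 0.48
ee_pos: [0.3261, 0.5379, 0.2339]
orientation: [-1.099, -2.943, 0.001]
ft_force: [0.6, -0.1, -0.4]
gripper_width: 0.0848
gripper_force: 0.0
```

Call:
{"fn": "arm_command", "kwargs": {"commands": [{"claw":85,"offset":[-0.7,-0.31,-0.03],"rotation":[0,0,0.168]},{"claw":85,"offset":[-0.7,-0.31,-0.03],"rotation":[0,0,0.168]},{"claw":85,"offset":[-0.7,-0.31,-0.03],"rotation":[0,0,0.168]}]}}

```text
time_s: 0.85
ee_pos: [0.3585, 0.4697, 0.2372]
orientation: [-1.474, -2.774, -0.0]
ft_force: [0.5, 1.0, -0.2]
gripper_width: 0.085
gripper_force: 0.0
```

Call:
{"fn": "arm_command", "kwargs": {"commands": [{"claw":85,"offset":[-0.75,-0.12,-0.03],"rotation":[0,0,0.168]},{"claw":85,"offset":[-0.75,-0.12,-0.03],"rotation":[0,0,0.168]},{"claw":85,"offset":[-0.75,-0.12,-0.03],"rotation":[0,0,0.168]}]}}

```text
time_s: 1.23
ee_pos: [0.3903, 0.4015, 0.2403]
orientation: [-1.824, -2.557, -0.001]
ft_force: [-0.4, -0.2, 1.0]
gripper_width: 0.085
gripper_force: 0.0
```

Call:
{"fn": "arm_command", "kwargs": {"commands": [{"claw":85,"offset":[-0.77,-0.08,0],"rotation":[0,0,0.143]},{"claw":85,"offset":[-0.77,-0.08,0],"rotation":[0,0,0.143]},{"claw":85,"offset":[-0.77,-0.08,0],"rotation":[0,0,0.143]}]}}

```text
time_s: 1.6
ee_pos: [0.4076, 0.3262, 0.2404]
orientation: [-2.099, -2.336, -0.001]
ft_force: [-0.2, 1.5, 1.1]
gripper_width: 0.0851
gripper_force: 0.0
```

Call:
{"fn": "arm_command", "kwargs": {"commands": [{"claw":85,"offset":[-0.76,0.1,0],"rotation":[0,0,0.143]},{"claw":85,"offset":[-0.76,0.1,0],"rotation":[0,0,0.143]},{"claw":85,"offset":[-0.76,0.1,0],"rotation":[0,0,0.143]}]}}

```text
time_s: 1.98
ee_pos: [0.4257, 0.2517, 0.2404]
orientation: [-2.348, -2.085, -0.001]
ft_force: [0.8, 0.5, -0.3]
gripper_width: 0.0852
gripper_force: 0.0
```

Call:
{"fn": "arm_command", "kwargs": {"commands": [{"claw":85,"offset":[-0.72,0.26,0],"rotation":[0,0,0.143]},{"claw":85,"offset":[-0.72,0.26,0],"rotation":[0,0,0.143]},{"claw":85,"offset":[-0.72,0.26,0],"rotation":[0,0,0.143]}]}}

```text
time_s: 2.35
ee_pos: [0.443, 0.1771, 0.2404]
orientation: [-2.568, -1.809, -0.001]
ft_force: [0.1, 0.5, 0.7]
gripper_width: 0.0851
gripper_force: 0.0
```

Call:
{"fn": "arm_command", "kwargs": {"commands": [{"claw":85,"offset":[-0.65,0.42,0],"rotation":[0,0,0.143]},{"claw":85,"offset":[-0.65,0.42,0],"rotation":[0,0,0.143]},{"claw":85,"offset":[-0.65,0.42,0],"rotation":[0,0,0.143]}]}}

```text
time_s: 2.72
ee_pos: [0.4606, 0.1016, 0.2403]
orientation: [-2.754, -1.509, -0.001]
ft_force: [0.2, 0.7, -0.9]
gripper_width: 0.0851
gripper_force: 0.0
```

Call:
{"fn": "arm_command", "kwargs": {"commands": [{"claw":85,"offset":[-0.87,0.54,0.22],"rotation":[0,0,0.16]},{"claw":85,"offset":[-0.87,0.54,0.22],"rotation":[0,0,0.16]},{"claw":85,"offset":[-0.87,0.54,0.22],"rotation":[0,0,0.16]}]}}

```text
time_s: 3.1
ee_pos: [0.4584, -0.0017, 0.2174]
orientation: [-2.922, -1.15, 0.002]
ft_force: [-1.2, -0.5, 0.3]
gripper_width: 0.0849
gripper_force: 0.0
```

Call:
{"fn": "arm_command", "kwargs": {"commands": [{"claw":85,"offset":[-0.71,0.73,0.22],"rotation":[0,0,0.16]},{"claw":85,"offset":[-0.71,0.73,0.22],"rotation":[0,0,0.16]},{"claw":85,"offset":[-0.71,0.73,0.22],"rotation":[0,0,0.16]}]}}

```text
time_s: 3.48
ee_pos: [0.457, -0.1031, 0.1958]
orientation: [-3.043, -0.775, 0.001]
ft_force: [-0.2, 0.1, 0.2]
gripper_width: 0.0853
gripper_force: 0.0
```

Call:
{"fn": "arm_command", "kwargs": {"commands": [{"claw":85,"offset":[-0.5,0.89,0.22],"rotation":[0,0,0.16]},{"claw":85,"offset":[-0.5,0.89,0.22],"rotation":[0,0,0.16]},{"claw":85,"offset":[-0.5,0.89,0.22],"rotation":[0,0,0.16]}]}}

```text
time_s: 3.85
ee_pos: [0.4563, -0.2051, 0.174]
orientation: [-3.116, -0.388, -0.0]
ft_force: [-0.2, 1.0, 0.9]
gripper_width: 0.085
gripper_force: 0.0
```

Call:
{"fn": "arm_command", "kwargs": {"commands": [{"claw":85,"offset":[-0.27,0.98,0.22],"rotation":[0,0,0.16]},{"claw":85,"offset":[-0.27,0.98,0.22],"rotation":[0,0,0.16]},{"claw":85,"offset":[-0.27,0.98,0.22],"rotation":[0,0,0.16]},{"claw":85,"offset":[-0.27,0.98,0.22],"rotation":[0,0,0.16]}]}}

```text
time_s: 4.35
ee_pos: [0.4543, -0.3049, 0.1526]
orientation: [-3.14, 0.001, -0.001]
ft_force: [-0.1, 1.3, 0.4]
gripper_width: 0.0854
gripper_force: 0.0
```

Run:
```python
from plan import *
s=read_state();print(s["time_s"],s["joint_pos"].round(2),s["ee_pos"].round(4))
cv2.imwrite("pics/w1.png",read_camera("wrist")[:,:,::-1]);w=camera_params("wrist");print(w)
plan([((.453,-.307,.006),down(-.005))])
# project predicted tall points in fisheye
M=R.from_rotvec(w["rvec"]).as_matrix()
for q in [(.581,-.3067,.021),(.453,-.307,.027),(.416,-.306,.028)]:
    c=M@q+w["tvec"];r=np.linalg.norm(c[:2]);th=np.arctan2(r,c[2]);print(q,w["K"][:2,2]+w["K"][0,0]*th*c[:2]/r)
```

```text
4.35 [-0.64  0.09  1.96  0.    1.09  0.93] [ 0.4543 -0.3049  0.1526]
{'K': array([[325.1922621 ,   0.        , 284.54773277],
       [  0.        , 325.1922621 , 215.24751389],
       [  0.        ,   0.        ,   1.        ]]), 'rvec': array([-2.07996124,  2.08017017,  0.27860098]), 'tvec': array([-0.30469934,  0.42333631,  0.42165163])}
[-0.01, 0.01, 0.73] [-0.0, -0.0, 0.001] rows 1.2
[-0.01, 0.01, 0.73] [-0.0, -0.0, 0.001] rows 1.2
 -> [ 0.453 -0.307  0.006]
(0.581, -0.3067, 0.021) [286.78044388  56.77716685]
(0.453, -0.307, 0.027) [287.11046337 207.35364679]
(0.416, -0.306, 0.028) [285.89579252 248.48206502]
```

View pics/w1.png

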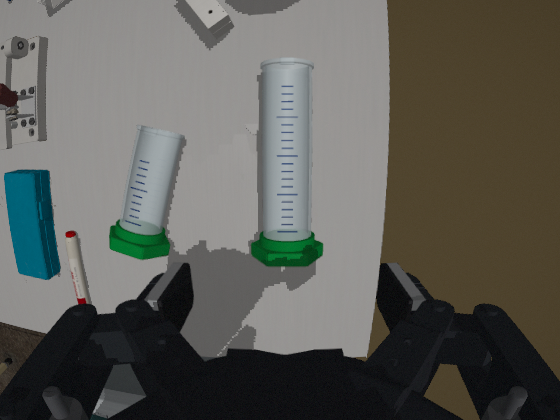

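The wrist view shows the tall cylinder's mouth at (287,62) and its foot at (287,256). That is about 5 mm nearer the robot than estimated, so I'll shift the grasp.

Call:
{"fn": "arm_command", "kwargs": {"commands": [{"claw":85,"offset":[-0.06,0.02,0.75],"rotation":[0,0,0]},{"claw":85,"offset":[-0.06,0.02,0.75],"rotation":[0,0,0]},{"claw":85,"offset":[-0.06,0.02,0.75],"rotation":[0,0,0]}]}}

```text
time_s: 4.78
ee_pos: [0.4468, -0.3074, 0.0768]
orientation: [-3.14, 0.004, 0.003]
ft_force: [-0.1, -0.0, -0.4]
gripper_width: 0.0846
gripper_force: 0.0
```

Call:
{"fn": "arm_command", "kwargs": {"commands": [{"claw":85,"offset":[0,0,0.71],"rotation":[0,0,0]},{"claw":85,"offset":[0,0,0.71],"rotation":[0,0,0]},{"claw":85,"offset":[0,0,0.71],"rotation":[0,0,0]},{"claw":36,"offset":[0,0,0.71],"rotation":[0,0,0]},{"claw":36,"offset":[0,0,0.71],"rotation":[0,0,0]},{"claw":36,"offset":[0,0,0.71],"rotation":[0,0,0]},{"claw":36,"offset":[0,0,0.71],"rotation":[0,0,0]},{"claw":36,"offset":[0,0,0.71],"rotation":[0,0,0]},{"claw":36,"offset":[0,0,0.71],"rotation":[0,0,0]}], "force": 50}}

```text
time_s: 5.9
ee_pos: [0.4485, -0.3099, 0.0083]
orientation: [3.14, -0.006, 0.004]
ft_force: [-0.7, 0.9, 6.0]
gripper_width: 0.0415
gripper_force: 49.6
```

```bash
cat >> plan.py <<'E'
RY=.571; PD=np.array([-.5949,-.3822,.7071]); UP=np.array([.5949,.3822,.7071])
FEET=[np.array(v) for v in((.5452,.439,.075),(.5895,.37,.075),(.6338,.301,.075),(.6782,.232,.075))]
def place(i,along,off,L,d,lean):  # rim 'along' mm over panel, axis 'off' upslope; L rim->grip; d TCP beyond axis
    t=down(RY,np.pi/4-lean); g=FEET[i]+PD*(along+L)+UP*off
    return g+d*t.as_matrix()[:,2],t
E
python3 - <<'E'
from plan import *
s=read_state();print(s["ee_pos"],s["joint_pos"].round(2))
d=.0268-s["ee_pos"][2]; print("d",d)
A=place(2,.15,-.008,.128,d,.047)
plan([((.448,-.307,.10),down(0)),((.43,-.20,.25),down(.0)),((.46,.0,.29),down(.3,.4)),A])
print("in:");plan([place(2,.01,-.008,.128,d,.047)],A)
E
```

```text
[ 0.448516   -0.30994481  0.00829774] [-0.65  0.26  2.07  0.    0.81  0.92]
d 0.01850226389445179
[-0.0, -0.03, -0.92] [0.001, -0.002, -0.002] rows 1.5
 -> [ 0.448 -0.307  0.1  ]
[-0.09, -0.53, -0.75] [0.0, 0.0, 0.0] rows 1.5
[-0.09, -0.53, -0.75] [0.0, 0.0, 0.0] rows 1.5
 -> [ 0.43 -0.2   0.25]
[0.15, -1.0, -0.2] [-0.019, -0.126, -0.094] rows 1.6
[0.25, -0.96, -0.27] [-0.019, -0.126, -0.094] rows 1.6
 -> [0.46 0.   0.29]
[0.3, -0.89, 0.08] [-0.047, -0.107, -0.073] rows 1.5
[0.4, -0.85, -0.04] [-0.047, -0.107, -0.073] rows 1.5
 -> [0.453 0.185 0.252]
in:
[0.7, -0.0, 0.03] [0.0, 0.0, 0.0] rows 1.1
[0.7, -0.0, 0.03] [0.0, 0.0, 0.0] rows 1.1
 -> [0.536 0.238 0.153]
```

Call:
{"fn": "arm_command", "kwargs": {"commands": [{"claw":36,"offset":[0,-0.03,-0.92],"rotation":[0,0,0]},{"claw":36,"offset":[0,-0.03,-0.92],"rotation":[0,0,0]},{"claw":36,"offset":[0,-0.03,-0.92],"rotation":[0,0,0]}]}}

```text
time_s: 6.28
ee_pos: [0.4496, -0.3077, 0.102]
orientation: [3.137, -0.006, 0.009]
ft_force: [-0.1, 0.3, -1.0]
gripper_width: 0.0412
gripper_force: 51.4
```

Call:
{"fn": "arm_command", "kwargs": {"commands": [{"claw":36,"offset":[-0.09,-0.53,-0.75],"rotation":[0,0,0]},{"claw":36,"offset":[-0.09,-0.53,-0.75],"rotation":[0,0,0]},{"claw":36,"offset":[-0.09,-0.53,-0.75],"rotation":[0,0,0]}]}}

```text
time_s: 6.65
ee_pos: [0.439, -0.2526, 0.174]
orientation: [3.14, -0.004, 0.003]
ft_force: [0.9, 0.1, -1.5]
gripper_width: 0.0408
gripper_force: 51.5
```

Call:
{"fn": "arm_command", "kwargs": {"commands": [{"claw":36,"offset":[-0.09,-0.53,-0.75],"rotation":[0,0,0]},{"claw":36,"offset":[-0.09,-0.53,-0.75],"rotation":[0,0,0]},{"claw":36,"offset":[-0.09,-0.53,-0.75],"rotation":[0,0,0]}]}}

```text
time_s: 7.02
ee_pos: [0.4302, -0.2001, 0.2483]
orientation: [3.14, -0.004, 0.002]
ft_force: [-0.2, 0.4, -1.5]
gripper_width: 0.0407
gripper_force: 51.5
```

Call:
{"fn": "arm_command", "kwargs": {"commands": [{"claw":36,"offset":[0.15,-1.0,-0.2],"rotation":[-0.019,-0.126,-0.094]},{"claw":36,"offset":[0.15,-1.0,-0.2],"rotation":[-0.019,-0.126,-0.094]},{"claw":36,"offset":[0.15,-1.0,-0.2],"rotation":[-0.019,-0.126,-0.094]}]}}

```text
time_s: 7.4
ee_pos: [0.4455, -0.0986, 0.2652]
orientation: [3.089, 0.23, -0.314]
ft_force: [-0.6, -1.0, -0.7]
gripper_width: 0.0412
gripper_force: 51.5
```

Call:
{"fn": "arm_command", "kwargs": {"commands": [{"claw":36,"offset":[0.25,-0.96,-0.27],"rotation":[-0.019,-0.126,-0.094]},{"claw":36,"offset":[0.25,-0.96,-0.27],"rotation":[-0.019,-0.126,-0.094]},{"claw":36,"offset":[0.25,-0.96,-0.27],"rotation":[-0.019,-0.126,-0.094]}]}}

```text
time_s: 7.78
ee_pos: [0.4612, 0.0004, 0.2854]
orientation: [2.989, 0.45, -0.61]
ft_force: [-0.4, -0.2, -0.9]
gripper_width: 0.0413
gripper_force: 51.5
```

Run:
```python
from plan import *
s=read_state();print(s["time_s"],s["ee_pos"],s["joint_pos"].round(2),s["gripper_width"])
cv2.imwrite("pics/w2.png",read_camera("wrist")[:,:,::-1])
A=place(2,.15,-.008,.128,.0185,.047)
plan([A])
```

```text
7.775 [4.61180833e-01 3.94438285e-04 2.85440960e-01] [ 0.03  0.09  1.75 -0.11  1.68  1.31] 0.041288892971957786
[0.28, -0.9, 0.06] [-0.047, -0.106, -0.074] rows 1.5
[0.39, -0.86, -0.06] [-0.047, -0.106, -0.074] rows 1.5
 -> [0.453 0.185 0.252]
```

View pics/w2.png

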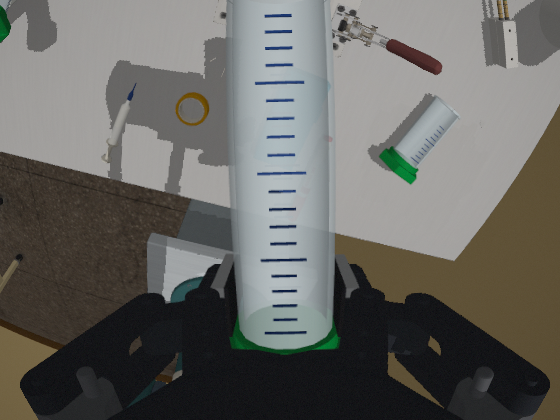

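The tall cylinder is held firmly, central at column 283 and close to its foot. Next it goes to the pre-insert pose.

Call:
{"fn": "arm_command", "kwargs": {"commands": [{"claw":36,"offset":[0.28,-0.9,0.06],"rotation":[-0.047,-0.106,-0.074]},{"claw":36,"offset":[0.28,-0.9,0.06],"rotation":[-0.047,-0.106,-0.074]},{"claw":36,"offset":[0.28,-0.9,0.06],"rotation":[-0.047,-0.106,-0.074]}]}}

```text
time_s: 8.2
ee_pos: [0.4562, 0.0922, 0.2693]
orientation: [2.828, 0.618, -0.825]
ft_force: [-0.2, -1.0, -0.6]
gripper_width: 0.0412
gripper_force: 51.5
```

Call:
{"fn": "arm_command", "kwargs": {"commands": [{"claw":36,"offset":[0.39,-0.86,-0.06],"rotation":[-0.047,-0.106,-0.074]},{"claw":36,"offset":[0.39,-0.86,-0.06],"rotation":[-0.047,-0.106,-0.074]},{"claw":36,"offset":[0.39,-0.86,-0.06],"rotation":[-0.047,-0.106,-0.074]},{"claw":36,"offset":[0.39,-0.86,-0.06],"rotation":[-0.047,-0.106,-0.074]}]}}

```text
time_s: 8.7
ee_pos: [0.4541, 0.1835, 0.2552]
orientation: [2.648, 0.772, -1.017]
ft_force: [0.1, -1.0, -0.7]
gripper_width: 0.0412
gripper_force: 51.5
```

Run:
```python
from plan import *
s=read_state();print(s["time_s"],s["ee_pos"],s["joint_pos"].round(2),s["ft_force"])
A=place(2,.15,-.008,.128,.0185,.047); print(A[0],(A[1].inv()*R.from_rotvec(s["orientation"])).as_rotvec())
a=read_camera("scene");b=read_camera("top")
f=lambda im,x,y,w,h,k:cv2.resize(im[y:y+h,x:x+w,::-1],None,fx=k,fy=k,interpolation=cv2.INTER_CUBIC)
o=np.vstack([f(a,170,140,200,72,4),f(b,170,150,200,75,4)]);cv2.imwrite("pics/p3.png",o)
# expected mouth/foot centre pixels in crops, from the measured pose
p,r=now();x,z=r.as_matrix()[:,0],r.as_matrix()[:,2]
c=np.cos(.047)*x+np.sin(.047)*z; g=p-.0185*z
for q in(g+.128*c,g-.037*c,FEET[2]+PD*.095):
  print(((proj("scene",q)-[170,140])*4).round(),((proj("top",q)-[170,150])*4+[0,288]).round())
plan([place(2,.08,-.008,.128,.0185,.047),place(2,.02,-.008,.128,.0185,.047)])
```

```text
8.7 [0.45410627 0.1834713  0.25523667] [ 0.41  0.39  1.56 -0.11  1.91  1.41] [ 0.11683777 -0.95151745 -0.7003741 ]
[0.45318161 0.18496059 0.25223537] [0.00146385 0.00473954 0.00315498]
[[321. 178.]] [[323. 570.]]
[[323. 171.]] [[392. 675.]]
[[317. 175.]] [[297. 536.]]
[0.72, -0.02, 0.06] [-0.001, -0.004, -0.002] rows 1.2
 -> [0.495 0.212 0.203]
[0.6, -0.0, 0.03] [0.0, 0.0, 0.0] rows 1.0
 -> [0.531 0.235 0.16 ]
```

View pics/p3.png

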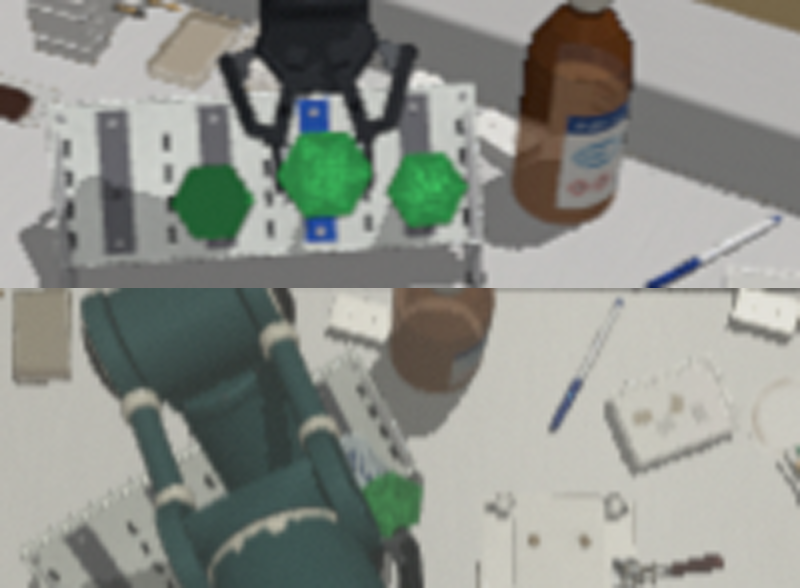

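The scene view looks almost straight down the peg. The held foot is at crop (326,174) against a predicted (323,171), so alignment is within 2 mm and I can insert.

Call:
{"fn": "arm_command", "kwargs": {"commands": [{"claw":36,"offset":[0.36,-0.01,0.03],"rotation":[0,-0.004,0]},{"claw":36,"offset":[0.72,-0.02,0.06],"rotation":[0,-0.004,0]},{"claw":36,"offset":[0.72,-0.02,0.06],"rotation":[0,-0.004,0]}]}}

```text
time_s: 9.18
ee_pos: [0.4942, 0.2126, 0.2008]
orientation: [2.642, 0.771, -1.029]
ft_force: [-0.5, 0.6, -1.4]
gripper_width: 0.0412
gripper_force: 51.5
```

Call:
{"fn": "arm_command", "kwargs": {"commands": [{"claw":36,"offset":[0.3,0,0.02],"rotation":[0,0,0]},{"claw":36,"offset":[0.6,0,0.03],"rotation":[0,0,0]},{"claw":36,"offset":[0.6,0,0.03],"rotation":[0,0,0]}]}}

```text
time_s: 9.55
ee_pos: [0.5297, 0.2357, 0.1596]
orientation: [2.642, 0.772, -1.027]
ft_force: [-0.6, -0.3, 0.4]
gripper_width: 0.0412
gripper_force: 51.5
```

Run:
```python
from plan import *
s=read_state();print(s["time_s"],s["ee_pos"],s["ft_force"],s["ft_torque"])
plan([place(2,.00,-.010,.128,.0185,.047)])
```

```text
9.55 [0.52970848 0.23571859 0.15959222] [-0.60697799 -0.26153667  0.35137551] [ 0.21570911 -0.34999065  0.06529708]
[0.19, 0.01, 0.02] [-0.001, 0.002, -0.001] rows 0.3
 -> [0.541 0.242 0.145]
```

Call:
{"fn": "arm_command", "kwargs": {"commands": [{"claw":36,"offset":[0.08,0,0.01],"rotation":[0,0,0]},{"claw":36,"offset":[0.15,0,0.02],"rotation":[0,0,0]},{"claw":36,"offset":[0.15,0,0.02],"rotation":[0,0,0]}]}}

```text
time_s: 9.93
ee_pos: [0.5379, 0.242, 0.1484]
orientation: [2.642, 0.774, -1.025]
ft_force: [1.3, 0.4, -1.6]
gripper_width: 0.041
gripper_force: 51.5
```

Call:
{"fn": "arm_command", "kwargs": {"commands": [{"claw":36,"offset":[0.04,0,0],"rotation":[0,0,0]},{"claw":36,"offset":[0.04,0,0],"rotation":[0,0,0]}]}}

```text
time_s: 10.18
ee_pos: [0.54, 0.2434, 0.1462]
orientation: [2.641, 0.773, -1.027]
ft_force: [-2.2, -1.5, 2.2]
gripper_width: 0.0414
gripper_force: 51.5
```

Call:
{"fn": "arm_command", "kwargs": {"commands": [{"claw":36,"offset":[0.03,0,0],"rotation":[0,0,0]},{"claw":36,"offset":[0.03,0,0],"rotation":[0,0,0]}]}}

```text
time_s: 10.42
ee_pos: [0.5402, 0.2436, 0.1464]
orientation: [2.637, 0.771, -1.035]
ft_force: [-8.0, -4.6, 10.9]
gripper_width: 0.0411
gripper_force: 51.4
```

Contact came at about 14 N, at the expected depth. Now I lower it onto the peg, release and retreat.

Call:
{"fn": "arm_command", "kwargs": {"commands": [{"claw":36,"offset":[-0.01,0,0.03],"rotation":[0,0,0]},{"claw":36,"offset":[-0.01,0,0.03],"rotation":[0,0,0]},{"claw":52,"offset":[-0.01,0,0.03],"rotation":[0,0,0]},{"claw":52,"offset":[-0.01,0,0.03],"rotation":[0,0,0]},{"claw":52,"offset":[-0.01,0,0.03],"rotation":[0,0,0]}]}}

```text
time_s: 11.05
ee_pos: [0.5401, 0.2434, 0.1415]
orientation: [2.642, 0.774, -1.025]
ft_force: [-0.3, 0.4, 0.3]
gripper_width: 0.0523
gripper_force: 0.0
```

Call:
{"fn": "arm_command", "kwargs": {"commands": [{"claw":56,"offset":[0,0,-0.2],"rotation":[0,0,0]},{"claw":60,"offset":[0,0,-0.5],"rotation":[0,0,0]},{"claw":60,"offset":[0,0,-0.9],"rotation":[0,0,0]},{"claw":60,"offset":[0,0,-0.9],"rotation":[0,0,0]}]}}

```text
time_s: 11.55
ee_pos: [0.5932, 0.2772, 0.2103]
orientation: [2.646, 0.775, -1.017]
ft_force: [-0.9, 0.7, 0.2]
gripper_width: 0.06
gripper_force: 0.0
```

Run:
```python
from plan import *
s=read_state();print(s["time_s"],s["ee_pos"],s["ft_force"],s["joint_pos"].round(2))
a=read_camera("scene");w=read_camera("wrist")
f=lambda im,x,y,w,h,k:cv2.resize(im[y:y+h,x:x+w,::-1],None,fx=k,fy=k,interpolation=cv2.INTER_CUBIC)
o=np.zeros((600,800,3),np.uint8);o[:280]=f(a,170,140,200,70,4);o[285:600,:420]=cv2.resize(w[:,:,::-1],(420,315));cv2.imwrite("pics/p4.png",o)
q=FEET[2]+PD*.165-UP*.0135;print(((proj("scene",q)-[170,140])*4).round())
plan([((.47,.12,.30),down(.3,.3)),((.42,.0,.27),down(0)),((.446,-.1745,.15),down(-.256))])
```

```text
11.55 [0.5931917  0.27724978 0.21030261] [-0.91594387  0.68974896  0.19906512] [ 0.44  0.74  1.12 -0.09  2.01  1.44]
[[319. 190.]]
[-1.0, 0.33, 0.29] [0.043, 0.139, 0.075] rows 1.7
[-0.99, 0.46, 0.04] [0.043, 0.139, 0.075] rows 1.7
 -> [0.47 0.12 0.3 ]
[-0.71, 1.0, 0.53] [0.029, 0.19, 0.19] rows 2.3
 -> [0.42 0.   0.27]
[0.13, 0.87, 0.6] [0.0, 0.0, 0.081] rows 1.7
[0.24, 0.85, 0.6] [0.0, 0.0, 0.081] rows 1.7
 -> [ 0.446 -0.174  0.15 ]
```

View pics/p4.png

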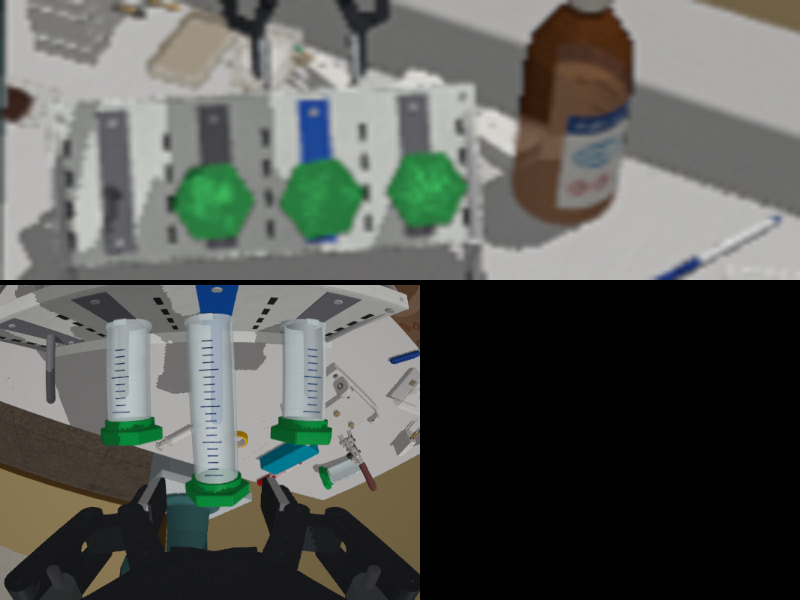

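The tall cylinder hangs home on the blue peg; its foot is at crop (322,199) and its rim is level with the neighbours' rims at the panel. Next is the short cylinder.

Call:
{"fn": "arm_command", "kwargs": {"commands": [{"claw":60,"offset":[-1.0,0.33,0.29],"rotation":[0.043,0.139,0.075]},{"claw":60,"offset":[-1.0,0.33,0.29],"rotation":[0.043,0.139,0.075]},{"claw":60,"offset":[-1.0,0.33,0.29],"rotation":[0.043,0.139,0.075]}]}}

```text
time_s: 12.02
ee_pos: [0.5277, 0.195, 0.2547]
orientation: [2.853, 0.62, -0.758]
ft_force: [1.0, 0.4, 1.0]
gripper_width: 0.0602
gripper_force: 0.0
```

Call:
{"fn": "arm_command", "kwargs": {"commands": [{"claw":85,"offset":[-0.99,0.46,0.04],"rotation":[0.043,0.139,0.075]},{"claw":85,"offset":[-0.99,0.46,0.04],"rotation":[0.043,0.139,0.075]},{"claw":85,"offset":[-0.99,0.46,0.04],"rotation":[0.043,0.139,0.075]}]}}

```text
time_s: 12.4
ee_pos: [0.4686, 0.1184, 0.3019]
orientation: [3.029, 0.455, -0.456]
ft_force: [1.0, 0.4, 0.2]
gripper_width: 0.0851
gripper_force: 0.0
```

Call:
{"fn": "arm_command", "kwargs": {"commands": [{"claw":85,"offset":[-0.71,1.0,0.53],"rotation":[0.029,0.19,0.19]},{"claw":85,"offset":[-0.71,1.0,0.53],"rotation":[0.029,0.19,0.19]},{"claw":85,"offset":[-0.71,1.0,0.53],"rotation":[0.029,0.19,0.19]},{"claw":85,"offset":[-0.71,1.0,0.53],"rotation":[0.029,0.19,0.19]}]}}

```text
time_s: 12.9
ee_pos: [0.4193, -0.0002, 0.2709]
orientation: [-3.14, 0.001, 0.0]
ft_force: [1.1, 0.0, 1.2]
gripper_width: 0.0853
gripper_force: 0.0
```

Call:
{"fn": "arm_command", "kwargs": {"commands": [{"claw":85,"offset":[0.13,0.87,0.6],"rotation":[0,0,0.081]},{"claw":85,"offset":[0.13,0.87,0.6],"rotation":[0,0,0.081]},{"claw":85,"offset":[0.13,0.87,0.6],"rotation":[0,0,0.081]}]}}

```text
time_s: 13.28
ee_pos: [0.4332, -0.0875, 0.2092]
orientation: [-3.134, 0.2, 0.008]
ft_force: [0.2, -0.1, 1.1]
gripper_width: 0.0849
gripper_force: 0.0
```

Call:
{"fn": "arm_command", "kwargs": {"commands": [{"claw":85,"offset":[0.24,0.85,0.6],"rotation":[0,0,0.081]},{"claw":85,"offset":[0.24,0.85,0.6],"rotation":[0,0,0.081]},{"claw":85,"offset":[0.24,0.85,0.6],"rotation":[0,0,0.081]},{"claw":85,"offset":[0.24,0.85,0.6],"rotation":[0,0,0.081]}]}}

```text
time_s: 13.78
ee_pos: [0.4471, -0.1736, 0.1519]
orientation: [-3.115, 0.397, -0.0]
ft_force: [-0.5, 0.0, -0.3]
gripper_width: 0.0849
gripper_force: 0.0
```

Run:
```python
from plan import *
s=read_state();print(s["time_s"],s["ee_pos"],s["orientation"])
w=camera_params("wrist");im=read_camera("wrist")[:,:,::-1]
cv2.imwrite("pics/w5.png",im);np.savez("w5.npz",**w)
```

```text
13.775 [ 0.44706355 -0.17362641  0.15189573] [-3.11530626e+00  3.96659141e-01 -3.16824540e-04]
```

View pics/w5.png

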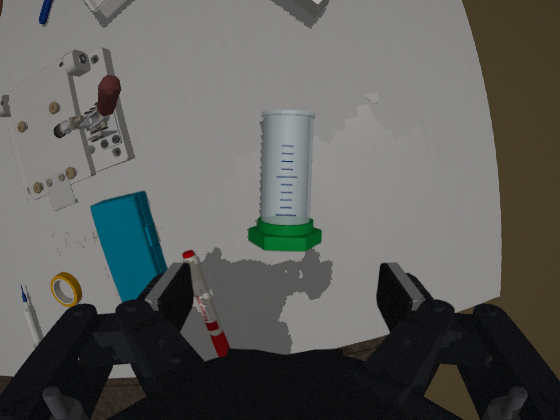

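The short cylinder's mouth is at (288,114) and its foot at (285,240). The red pen's tip at (189,253) lies beside the left finger, so I'll go down with a narrower opening.

Run:
```python
from plan import *
w=np.load("w5.npz");M=R.from_rotvec(w["rvec"]).as_matrix();c0=-M.T@w["tvec"]
def fz(uv,z):
    d=np.array(uv)-w["K"][:2,2];r=np.linalg.norm(d);th=r/w["K"][0,0]
    v=M.T@np.r_[d/r*np.sin(th),np.cos(th)];return c0+v*(z-c0[2])/v[2]
m=fz((288,114),.021);f=fz((285,240),.028);print(m,f,np.linalg.norm(m-f),np.arctan2(*(m-f)[1::-1]))
print("pen",fz((189,253),.008),fz((222,355),.008))
c=(m+f)/2;u=(m-f)/np.linalg.norm(m-f);g=c-u*.025;b=np.arctan2(u[1],u[0]);print("grip",g)
plan([((g[0],g[1],.075),down(b)),((g[0],g[1],.008),down(b))])
```

```text
[ 0.52127112 -0.19604285  0.021     ] [ 0.41788642 -0.16679404  0.028     ] 0.10767028237007861 -0.2757072408898046
pen [ 0.42061904 -0.07056849  0.008     ] [ 0.29333865 -0.06110103  0.008     ]
grip [ 0.44557384 -0.17462715  0.02612533]
[-0.01, 0.01, 0.77] [-0.001, -0.001, 0.014] rows 1.2
 -> [ 0.446 -0.175  0.075]
[0.0, 0.0, 0.67] [0.0, 0.0, 0.0] rows 1.1
 -> [ 0.446 -0.175  0.008]
```

Call:
{"fn": "arm_command", "kwargs": {"commands": [{"claw":75,"offset":[-0.01,0.01,0.77],"rotation":[0,0,0.014]},{"claw":75,"offset":[-0.01,0.01,0.77],"rotation":[0,0,0.014]},{"claw":75,"offset":[-0.01,0.01,0.77],"rotation":[0,0,0.014]}]}}

```text
time_s: 14.2
ee_pos: [0.4438, -0.1744, 0.074]
orientation: [-3.111, 0.431, 0.003]
ft_force: [-0.0, 0.6, 0.2]
gripper_width: 0.075
gripper_force: 0.0
```

Call:
{"fn": "arm_command", "kwargs": {"commands": [{"claw":75,"offset":[0,0,0.67],"rotation":[0,0,0]},{"claw":75,"offset":[0,0,0.67],"rotation":[0,0,0]},{"claw":75,"offset":[0,0,0.67],"rotation":[0,0,0]},{"claw":36,"offset":[0,0,0.67],"rotation":[0,0,0]},{"claw":36,"offset":[0,0,0.67],"rotation":[0,0,0]},{"claw":36,"offset":[0,0,0.67],"rotation":[0,0,0]},{"claw":36,"offset":[0,0,0.67],"rotation":[0,0,0]},{"claw":36,"offset":[0,0,0.67],"rotation":[0,0,0]},{"claw":36,"offset":[0,0,0.67],"rotation":[0,0,0]}], "force": 50}}

```text
time_s: 15.32
ee_pos: [0.4461, -0.1764, 0.0096]
orientation: [3.111, -0.434, 0.006]
ft_force: [-1.5, 1.8, 6.2]
gripper_width: 0.0412
gripper_force: 49.5
```

Run:
```python
from plan import *
s=read_state();print(s["ee_pos"])
A=place(0,.14,-.008,.080,.018,.073)
plan([((.444,-.15,.10),down(-.276)),((.43,-.0,.28),down(.1,.2)),((.42,.17,.33),down(.4,.5)),A])
print("in:");plan([place(0,.07,-.008,.08,.018,.073),place(0,.015,-.008,.08,.018,.073)],A)
```

```text
[ 0.44607566 -0.17635779  0.00956424]
[-0.09, -0.25, -0.9] [0.0, -0.002, -0.001] rows 1.5
 -> [ 0.444 -0.15   0.1  ]
[-0.27, -0.7, -0.9] [-0.012, -0.063, -0.119] rows 1.9
[-0.23, -0.73, -0.89] [-0.012, -0.063, -0.119] rows 1.9
 -> [ 0.43 -0.    0.28]
[-0.02, -0.85, -0.25] [-0.033, -0.095, -0.09] rows 1.4
[0.06, -0.83, -0.3] [-0.033, -0.095, -0.09] rows 1.4
 -> [0.42 0.17 0.33]
[0.5, -0.85, 0.4] [-0.031, -0.067, -0.045] rows 1.7
[0.6, -0.83, 0.3] [-0.031, -0.067, -0.045] rows 1.7
 -> [0.4   0.345 0.211]
in:
[0.7, -0.0, 0.05] [0.0, 0.0, 0.0] rows 1.1
 -> [0.441 0.372 0.162]
[0.55, -0.0, 0.04] [0.0, 0.0, 0.0] rows 0.9
 -> [0.474 0.393 0.123]
```

Call:
{"fn": "arm_command", "kwargs": {"commands": [{"claw":36,"offset":[-0.09,-0.25,-0.9],"rotation":[0,0,0]},{"claw":36,"offset":[-0.09,-0.25,-0.9],"rotation":[0,0,0]},{"claw":36,"offset":[-0.09,-0.25,-0.9],"rotation":[0,0,0]}]}}

```text
time_s: 15.7
ee_pos: [0.4452, -0.1497, 0.101]
orientation: [3.11, -0.432, 0.012]
ft_force: [0.8, 0.4, -1.4]
gripper_width: 0.0409
gripper_force: 51.4
```

Call:
{"fn": "arm_command", "kwargs": {"commands": [{"claw":36,"offset":[-0.27,-0.7,-0.9],"rotation":[-0.012,-0.063,-0.119]},{"claw":36,"offset":[-0.27,-0.7,-0.9],"rotation":[-0.012,-0.063,-0.119]},{"claw":36,"offset":[-0.27,-0.7,-0.9],"rotation":[-0.012,-0.063,-0.119]}]}}

```text
time_s: 16.08
ee_pos: [0.4378, -0.0734, 0.1899]
orientation: [3.13, -0.136, -0.148]
ft_force: [1.0, -0.9, -0.9]
gripper_width: 0.0411
gripper_force: 51.4
```

Call:
{"fn": "arm_command", "kwargs": {"commands": [{"claw":36,"offset":[-0.23,-0.73,-0.89],"rotation":[-0.012,-0.063,-0.119]},{"claw":36,"offset":[-0.23,-0.73,-0.89],"rotation":[-0.012,-0.063,-0.119]},{"claw":36,"offset":[-0.23,-0.73,-0.89],"rotation":[-0.012,-0.063,-0.119]}]}}

```text
time_s: 16.45
ee_pos: [0.4299, 0.0013, 0.2789]
orientation: [3.113, 0.156, -0.306]
ft_force: [0.4, -0.2, -0.8]
gripper_width: 0.0407
gripper_force: 51.4
```

Call:
{"fn": "arm_command", "kwargs": {"commands": [{"claw":36,"offset":[-0.02,-0.85,-0.25],"rotation":[-0.033,-0.095,-0.09]},{"claw":36,"offset":[-0.02,-0.85,-0.25],"rotation":[-0.033,-0.095,-0.09]},{"claw":36,"offset":[-0.02,-0.85,-0.25],"rotation":[-0.033,-0.095,-0.09]}]}}

```text
time_s: 16.82
ee_pos: [0.4226, 0.0854, 0.2997]
orientation: [3.016, 0.376, -0.538]
ft_force: [-0.7, -0.4, -0.8]
gripper_width: 0.041
gripper_force: 51.4
```

Call:
{"fn": "arm_command", "kwargs": {"commands": [{"claw":36,"offset":[0.06,-0.83,-0.3],"rotation":[-0.033,-0.095,-0.09]},{"claw":36,"offset":[0.06,-0.83,-0.3],"rotation":[-0.033,-0.095,-0.09]},{"claw":36,"offset":[0.06,-0.83,-0.3],"rotation":[-0.033,-0.095,-0.09]}]}}

```text
time_s: 17.2
ee_pos: [0.4181, 0.1696, 0.3254]
orientation: [2.892, 0.584, -0.744]
ft_force: [-0.1, -0.4, -1.0]
gripper_width: 0.0409
gripper_force: 51.4
```

Run:
```python
from plan import *
s=read_state();print(s["time_s"],s["ee_pos"],s["joint_pos"].round(2))
plan([((.40,.26,.28),down(.5,.65)),place(0,.14,-.008,.080,.0175,.073)])
```

```text
17.2 [0.41807195 0.16955339 0.32544412] [ 0.35  0.13  1.67 -0.03  1.85  1.52]
[0.38, -0.9, 0.31] [-0.035, -0.093, -0.054] rows 1.6
 -> [0.4  0.26 0.28]
[0.74, -0.75, 0.3] [-0.028, -0.04, -0.035] rows 1.8
 -> [0.4   0.346 0.212]
```

Call:
{"fn": "arm_command", "kwargs": {"commands": [{"claw":36,"offset":[0.38,-0.9,0.31],"rotation":[-0.035,-0.093,-0.054]},{"claw":36,"offset":[0.38,-0.9,0.31],"rotation":[-0.035,-0.093,-0.054]},{"claw":36,"offset":[0.38,-0.9,0.31],"rotation":[-0.035,-0.093,-0.054]}]}}

```text
time_s: 17.58
ee_pos: [0.399, 0.2591, 0.2784]
orientation: [2.745, 0.701, -0.93]
ft_force: [0.0, -0.9, -1.0]
gripper_width: 0.0415
gripper_force: 51.4
```

Call:
{"fn": "arm_command", "kwargs": {"commands": [{"claw":36,"offset":[0.74,-0.75,0.3],"rotation":[-0.028,-0.04,-0.035]},{"claw":36,"offset":[0.74,-0.75,0.3],"rotation":[-0.028,-0.04,-0.035]},{"claw":36,"offset":[0.74,-0.75,0.3],"rotation":[-0.028,-0.04,-0.035]},{"claw":36,"offset":[0.74,-0.75,0.3],"rotation":[-0.028,-0.04,-0.035]}]}}

```text
time_s: 18.08
ee_pos: [0.401, 0.3434, 0.2144]
orientation: [2.665, 0.777, -0.987]
ft_force: [-0.1, 0.1, -0.7]
gripper_width: 0.041
gripper_force: 51.4
```

Run:
```python
from plan import *
s=read_state();print(s["time_s"],s["ee_pos"],s["ft_force"],s["joint_pos"].round(2))
p,r=now();x,z=r.as_matrix()[:,0],r.as_matrix()[:,2]
c=np.cos(.073)*x+np.sin(.073)*z; g=p-.0175*z
print("foot px pred",proj("scene",g-.03*c)); a=read_camera("scene")
hsv=cv2.cvtColor(a,cv2.COLOR_RGB2HSV);m=cv2.inRange(hsv,(50,120,40),(75,255,255))
print(cv2.connectedComponentsWithStats(m)[2:])
plan([place(0,.07,-.008,.08,.0175,.073),place(0,.015,-.008,.08,.0175,.073)])
```

```text
18.075 [0.40102483 0.34344418 0.2144136 ] [-0.0654921   0.11169037 -0.6727374 ] [0.63 0.48 1.51 0.04 1.87 1.63]
foot px pred [[190.78889925 187.21324889]]
(array([[     0,      0,    560,    420, 234071],
       [   180,    178,     23,     20,    347],
       [   267,    179,     19,     18,    250],
       [   213,    181,     20,     19,    259],
       [   241,    180,     20,     19,    273]], dtype=int32), array([[279.73223509, 209.60183021],
       [190.91642651, 187.43804035],
       [276.1       , 187.108     ],
       [222.66023166, 190.13127413],
       [250.01465201, 189.11355311]]))
[0.72, -0.03, 0.08] [-0.001, -0.003, -0.002] rows 1.2
 -> [0.442 0.372 0.162]
[0.55, -0.0, 0.04] [0.0, 0.0, 0.0] rows 0.9
 -> [0.474 0.393 0.123]
```

Prediction and image agree to within 0.3 px, so I can insert.

Call:
{"fn": "arm_command", "kwargs": {"commands": [{"claw":36,"offset":[0.36,-0.02,0.04],"rotation":[0,-0.003,0]},{"claw":36,"offset":[0.72,-0.03,0.08],"rotation":[0,-0.003,0]},{"claw":36,"offset":[0.72,-0.03,0.08],"rotation":[0,-0.003,0]}]}}

```text
time_s: 18.5
ee_pos: [0.4409, 0.3731, 0.1598]
orientation: [2.66, 0.776, -0.995]
ft_force: [-0.3, -0.0, -0.6]
gripper_width: 0.0412
gripper_force: 51.4
```

Call:
{"fn": "arm_command", "kwargs": {"commands": [{"claw":36,"offset":[0.27,0,0.02],"rotation":[0,0,0]},{"claw":36,"offset":[0.55,0,0.04],"rotation":[0,0,0]},{"claw":36,"offset":[0.55,0,0.04],"rotation":[0,0,0]}]}}

```text
time_s: 18.88
ee_pos: [0.4731, 0.3946, 0.122]
orientation: [2.661, 0.777, -0.995]
ft_force: [-0.1, 0.1, -0.0]
gripper_width: 0.0409
gripper_force: 51.4
```

Call:
{"fn": "arm_command", "kwargs": {"commands": [{"claw":36,"offset":[0.06,0,0.01],"rotation":[0,0,0]},{"claw":36,"offset":[0.1,0,0.02],"rotation":[0,0,0]},{"claw":36,"offset":[0.1,0,0.02],"rotation":[0,0,0]}]}}

```text
time_s: 19.25
ee_pos: [0.4779, 0.399, 0.1139]
orientation: [2.661, 0.779, -0.993]
ft_force: [-0.0, 0.9, -1.8]
gripper_width: 0.0411
gripper_force: 51.4
```

Call:
{"fn": "arm_command", "kwargs": {"commands": [{"claw":36,"offset":[0.04,0,0],"rotation":[0,0,0]},{"claw":36,"offset":[0.04,0,0],"rotation":[0,0,0]}]}}

```text
time_s: 19.5
ee_pos: [0.4792, 0.4, 0.1129]
orientation: [2.657, 0.778, -1.0]
ft_force: [-5.0, -2.4, 6.7]
gripper_width: 0.0412
gripper_force: 51.4
```

Call:
{"fn": "arm_command", "kwargs": {"commands": [{"claw":36,"offset":[0.02,0,0],"rotation":[0,0,0]},{"claw":36,"offset":[0.02,0,0],"rotation":[0,0,0]}]}}

```text
time_s: 19.75
ee_pos: [0.4793, 0.4001, 0.113]
orientation: [2.654, 0.777, -1.005]
ft_force: [-8.8, -5.8, 11.9]
gripper_width: 0.0414
gripper_force: 51.5
```

Call:
{"fn": "arm_command", "kwargs": {"commands": [{"claw":36,"offset":[-0.01,0,0.04],"rotation":[0,0,0]},{"claw":36,"offset":[-0.01,0,0.04],"rotation":[0,0,0]},{"claw":52,"offset":[-0.01,0,0.04],"rotation":[0,0,0]},{"claw":52,"offset":[-0.01,0,0.04],"rotation":[0,0,0]},{"claw":52,"offset":[-0.01,0,0.04],"rotation":[0,0,0]}]}}

```text
time_s: 20.38
ee_pos: [0.479, 0.3998, 0.1067]
orientation: [2.66, 0.779, -0.994]
ft_force: [0.1, -0.1, -0.1]
gripper_width: 0.0522
gripper_force: 0.0
```

Call:
{"fn": "arm_command", "kwargs": {"commands": [{"claw":54,"offset":[0,0,-0.2],"rotation":[0,0,0]},{"claw":54,"offset":[0,0,-0.5],"rotation":[0,0,0]},{"claw":54,"offset":[0,0,-1.0],"rotation":[0,0,0]},{"claw":54,"offset":[0,0,-1.0],"rotation":[0,0,0]}]}}

```text
time_s: 20.88
ee_pos: [0.5369, 0.4368, 0.1858]
orientation: [2.667, 0.781, -0.984]
ft_force: [0.0, -1.1, -0.2]
gripper_width: 0.054
gripper_force: 0.0
```

Call:
{"fn": "arm_command", "kwargs": {"commands": [{"claw":54,"offset":[-0.3,0,-0.4],"rotation":[0,0,0]},{"claw":54,"offset":[-0.3,0,-0.4],"rotation":[0,0,0]},{"claw":54,"offset":[-0.3,0,-0.4],"rotation":[0,0,0]},{"claw":54,"offset":[-0.3,0,-0.4],"rotation":[0,0,0]}]}}

```text
time_s: 21.38
ee_pos: [0.5364, 0.4364, 0.2303]
orientation: [2.658, 0.778, -0.998]
ft_force: [0.4, 0.1, -0.9]
gripper_width: 0.054
gripper_force: 0.0
```

Run:
```python
from plan import *
s=read_state();print(s["time_s"],s["ee_pos"],s["ft_force"])
a=read_camera("scene");w=read_camera("wrist")
f=lambda im,x,y,w,h,k:cv2.resize(im[y:y+h,x:x+w,::-1],None,fx=k,fy=k,interpolation=cv2.INTER_CUBIC)
o=np.zeros((600,600,3),np.uint8);o[:250]=f(a,170,155,150,62,4.)[:248].repeat(1,0) if 0 else cv2.resize(a[155:217,170:320,::-1],(600,250),interpolation=cv2.INTER_CUBIC);o[255:600,:460]=cv2.resize(w[:,:,::-1],(460,345));cv2.imwrite("pics/p6.png",o)
```

```text
21.375 [0.53639609 0.43644597 0.23028911] [ 0.40844177  0.08927168 -0.88410144]
```

View pics/p6.png

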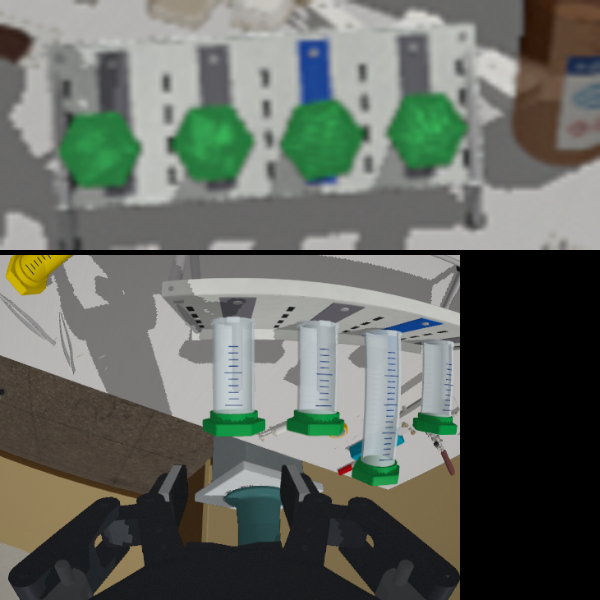

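All four cylinders hang one to a peg. The new short one's foot, at crop (98,150), sits slightly left of its strip, so I'll check its seating by triangulating all four feet.

Run:
```python
from plan import *
wp=camera_params("wrist");w=read_camera("wrist");a=read_camera("scene")
g=lambda im:cv2.connectedComponentsWithStats(cv2.inRange(cv2.cvtColor(im,cv2.COLOR_RGB2HSV),(50,120,40),(75,255,255)))
def cs(im,n,mn): 
    _,_,s,c=g(im);k=[i for i in range(1,len(s)) if s[i,4]>mn];return sorted([tuple(c[i]) for i in k])
S=cs(a,4,100);W=cs(w,4,300);print(np.round(S,1),np.round(W,1))
M=R.from_rotvec(wp["rvec"]).as_matrix();c0=-M.T@wp["tvec"]
for i in range(4):
    d=np.array(W[i])-wp["K"][:2,2];r=np.linalg.norm(d);th=r/wp["K"][0,0]
    v=M.T@np.r_[d/r*np.sin(th),np.cos(th)];c1,u=ray("scene",S[i]);u/=np.linalg.norm(u)
    t=np.linalg.lstsq(np.c_[v,-u],c1-c0,rcond=None)[0];P1=c0+t[0]*v;P2=c1+t[1]*u
    q=(P1+P2)/2-FEET[i];print(i,"along",q@PD,"up",q@UP,"row",q@[-np.sin(RY),np.cos(RY),0],"gap",np.linalg.norm(P1-P2))
```

```text
[[194.4 191.7]
 [222.7 190.1]
 [250.  189.2]
 [276.1 187.1]] [[284.1 206.1]
 [384.3 205.6]
 [457.  266.1]
 [528.9 206.1]]
0 along 0.10619306074594956 up -0.015259379747716614 row 0.003967996559113574 gap 0.00044681348858532894
1 along 0.10551410366717906 up -0.015189151318759902 row 0.00037957208859580555 gap 0.00029167969746290447
2 along 0.16500926616570522 up -0.018459558863198066 row -0.0004034171026883862 gap 0.000102435347417532
3 along 0.10417744755346776 up -0.014724911194885183 row 7.175540788576063e-05 gap 0.001474796929449689
```

Triangulation puts the new short cylinder level with its neighbours (106 mm against 104–105). The tall one reads about 5 mm high, though that may come from the viewing angle. I'll push both feet with the closed fingers to make sure they are home.

```bash
cat >> plan.py <<'E'
def pp(i,along,up,row=0): return FEET[i]+PD*along+UP*up+row*np.array([-np.sin(RY),np.cos(RY),0]),down(RY,np.pi/4)
E
python3 - <<'E'
from plan import *
p,_=now();q=p-FEET[0];print(q@PD,q@UP)
plan([pp(0,.145,.085),pp(0,.145,-.020),pp(0,.123,-.020)])
print("tall");plan([pp(0,.22,.085),pp(2,.22,.085),pp(2,.20,-.02),pp(2,.178,-.02)],pp(0,.145,.085))
E
```

```text
0.11634637883626342 0.10459277697603463
[-0.3, 0.03, 0.18] [-0.001, -0.044, -0.001] rows 0.6
 -> [0.51  0.416 0.238]
[0.0, 0.0, 0.52] [0.0, 0.0, 0.0] rows 0.8
[0.0, 0.0, 0.52] [0.0, 0.0, 0.0] rows 0.8
 -> [0.447 0.376 0.163]
[0.22, -0.0, 0.0] [0.0, 0.0, 0.0] rows 0.4
 -> [0.46  0.384 0.148]
tall
[-0.75, 0.0, -0.0] [0.0, 0.0, 0.0] rows 1.2
 -> [0.465 0.387 0.291]
[-0.0, 0.82, 0.0] [0.0, 0.0, 0.0] rows 1.3
[-0.0, 0.82, 0.0] [0.0, 0.0, 0.0] rows 1.3
 -> [0.553 0.249 0.291]
[0.1, 0.0, 0.52] [0.0, 0.0, 0.0] rows 0.9
[0.1, 0.0, 0.52] [0.0, 0.0, 0.0] rows 0.9
 -> [0.503 0.217 0.202]
[0.22, -0.0, 0.0] [0.0, 0.0, 0.0] rows 0.4
 -> [0.516 0.225 0.187]
```

Call:
{"fn": "arm_command", "kwargs": {"commands": [{"claw":0,"offset":[-0.3,0.03,0.18],"rotation":[0,-0.044,0]},{"claw":0,"offset":[-0.3,0.03,0.18],"rotation":[0,-0.044,0]},{"claw":0,"offset":[-0.3,0.03,0.18],"rotation":[0,-0.044,0]},{"claw":0,"offset":[-0.3,0.03,0.18],"rotation":[0,-0.044,0]}]}}

```text
time_s: 22.08
ee_pos: [0.5103, 0.4162, 0.2385]
orientation: [2.612, 0.765, -1.078]
ft_force: [-0.1, 0.1, 0.3]
gripper_width: -0.0004
gripper_force: 0.0
```

Call:
{"fn": "arm_command", "kwargs": {"commands": [{"claw":0,"offset":[0,0,0.5],"rotation":[0,0,0]},{"claw":0,"offset":[0,0,1.0],"rotation":[0,0,0]},{"claw":0,"offset":[0,0,1.0],"rotation":[0,0,0]},{"claw":0,"offset":[0,0,1.0],"rotation":[0,0,0]}]}}

```text
time_s: 22.58
ee_pos: [0.451, 0.3784, 0.1684]
orientation: [2.612, 0.765, -1.078]
ft_force: [-0.0, -0.2, 0.4]
gripper_width: -0.0
gripper_force: 0.0
```

Call:
{"fn": "arm_command", "kwargs": {"commands": [{"claw":0,"offset":[0.1,0,0],"rotation":[0,0,0]},{"claw":0,"offset":[0.2,0,0],"rotation":[0,0,0]},{"claw":0,"offset":[0.2,0,0],"rotation":[0,0,0]}]}}

```text
time_s: 22.95
ee_pos: [0.4631, 0.386, 0.1527]
orientation: [2.611, 0.764, -1.079]
ft_force: [0.3, 0.2, -0.3]
gripper_width: -0.0
gripper_force: 0.0
```

Run:
```python
from plan import *
p,_=now();q=p-FEET[0];s=read_state();print(q@PD,q@UP,q@[-np.sin(RY),np.cos(RY),0],s["gripper_width"],s["ft_force"]@PD,s["ft_force"])
```

```text
0.12403137761756498 -0.014152915667172323 -0.0002647471292905141 -4.874331941379415e-05 -0.42518161959171125 [ 0.28180243  0.18615804 -0.26359462]
```

Call:
{"fn": "arm_command", "kwargs": {"commands": [{"claw":0,"offset":[0.03,0,0],"rotation":[0,0,0]},{"claw":0,"offset":[0.03,0,0],"rotation":[0,0,0]}]}}

```text
time_s: 23.2
ee_pos: [0.4641, 0.3867, 0.1516]
orientation: [2.611, 0.764, -1.08]
ft_force: [-0.7, 0.9, 0.7]
gripper_width: 0.0001
gripper_force: 0.5
```

Call:
{"fn": "arm_command", "kwargs": {"commands": [{"claw":0,"offset":[0.02,0,0],"rotation":[0,0,0]},{"claw":0,"offset":[0.02,0,0],"rotation":[0,0,0]}]}}

```text
time_s: 23.45
ee_pos: [0.4643, 0.3871, 0.1518]
orientation: [2.609, 0.764, -1.083]
ft_force: [-3.7, -2.6, 6.6]
gripper_width: -0.0001
gripper_force: 3.5
```

Call:
{"fn": "arm_command", "kwargs": {"commands": [{"claw":0,"offset":[0.02,0,0],"rotation":[0,0,0]},{"claw":0,"offset":[0.02,0,0],"rotation":[0,0,0]}]}}

```text
time_s: 23.7
ee_pos: [0.4645, 0.3872, 0.152]
orientation: [2.606, 0.764, -1.088]
ft_force: [-7.4, -4.6, 10.8]
gripper_width: -0.0001
gripper_force: 6.7
```

The short one is stiff against the panel, with its base at about 111 mm against 110 nominal. Now the tall one.

Call:
{"fn": "arm_command", "kwargs": {"commands": [{"claw":0,"offset":[-0.3,0,0],"rotation":[0,0,0]},{"claw":0,"offset":[-0.3,0,0],"rotation":[0,0,0]},{"claw":0,"offset":[-0.3,0,-1.0],"rotation":[0,0,0]},{"claw":0,"offset":[-0.3,0,-1.0],"rotation":[0,0,0]},{"claw":0,"offset":[-0.3,0,-1.0],"rotation":[0,0,0]},{"claw":0,"offset":[-1.0,0,-1.0],"rotation":[0,0,0]},{"claw":0,"offset":[-1.0,0,-1.0],"rotation":[0,0,0]},{"claw":0,"offset":[-1.0,0,-1.0],"rotation":[0,0,0]}]}}

```text
time_s: 24.7
ee_pos: [0.466, 0.3879, 0.2897]
orientation: [2.612, 0.765, -1.078]
ft_force: [1.1, 0.3, 0.2]
gripper_width: -0.0001
gripper_force: 0.0
```

Call:
{"fn": "arm_command", "kwargs": {"commands": [{"claw":0,"offset":[0,0.82,0],"rotation":[0,0,0]},{"claw":0,"offset":[0,0.82,0],"rotation":[0,0,0]},{"claw":0,"offset":[0,0.82,0],"rotation":[0,0,0]}]}}

```text
time_s: 25.08
ee_pos: [0.5112, 0.3179, 0.2885]
orientation: [2.612, 0.761, -1.082]
ft_force: [-0.7, -0.3, 0.7]
gripper_width: 0.0004
gripper_force: 0.0
```

Call:
{"fn": "arm_command", "kwargs": {"commands": [{"claw":0,"offset":[0,0.82,0],"rotation":[0,0,0]},{"claw":0,"offset":[0,0.82,0],"rotation":[0,0,0]},{"claw":0,"offset":[0,0.82,0],"rotation":[0,0,0]}]}}

```text
time_s: 25.45
ee_pos: [0.5548, 0.2499, 0.2893]
orientation: [2.612, 0.763, -1.081]
ft_force: [-0.2, 0.0, 0.3]
gripper_width: -0.0001
gripper_force: 0.0
```

Run:
```python
from plan import *
p,_=now();q=p-FEET[2];s=read_state();print(s["time_s"],q@PD,q@UP,q@[-np.sin(RY),np.cos(RY),0])
plan([pp(2,.195,.08),pp(2,.195,-.018),pp(2,.180,-.018)])
```

```text
25.45 0.2180682499117109 0.08505032919334708 -0.0002552460856702556
[0.23, -0.0, 0.05] [-0.002, -0.001, -0.001] rows 0.4
 -> [0.565 0.257 0.269]
[0.0, 0.0, 0.98] [0.0, 0.0, 0.0] rows 1.6
 -> [0.507 0.22  0.2  ]
[0.15, -0.0, 0.0] [0.0, 0.0, 0.0] rows 0.2
 -> [0.516 0.225 0.19 ]
```

Call:
{"fn": "arm_command", "kwargs": {"commands": [{"claw":0,"offset":[0.2,0,0.5],"rotation":[0,0,0]},{"claw":0,"offset":[0.2,0,1.0],"rotation":[0,0,0]},{"claw":0,"offset":[0.2,0,1.0],"rotation":[0,0,0]},{"claw":0,"offset":[0.2,0,1.0],"rotation":[0,0,0]}]}}

```text
time_s: 25.95
ee_pos: [0.5068, 0.2211, 0.2056]
orientation: [2.611, 0.767, -1.078]
ft_force: [1.1, 0.5, 1.3]
gripper_width: 0.0002
gripper_force: 0.0
```

Call:
{"fn": "arm_command", "kwargs": {"commands": [{"claw":0,"offset":[0.1,0,0.02],"rotation":[0,0,0]},{"claw":0,"offset":[0.15,0,0.02],"rotation":[0,0,0]},{"claw":0,"offset":[0.15,0,0.02],"rotation":[0,0,0]}]}}

```text
time_s: 26.32
ee_pos: [0.5157, 0.2249, 0.1929]
orientation: [2.611, 0.765, -1.079]
ft_force: [-0.1, -0.9, -0.7]
gripper_width: 0.0
gripper_force: 0.0
```

Call:
{"fn": "arm_command", "kwargs": {"commands": [{"claw":0,"offset":[0.03,0,0],"rotation":[0,0,0]},{"claw":0,"offset":[0.03,0,0],"rotation":[0,0,0]}]}}

```text
time_s: 26.58
ee_pos: [0.5168, 0.2256, 0.1908]
orientation: [2.611, 0.764, -1.08]
ft_force: [-0.1, 0.1, 1.1]
gripper_width: 0.0003
gripper_force: 0.0
```

Call:
{"fn": "arm_command", "kwargs": {"commands": [{"claw":0,"offset":[0.03,0,0],"rotation":[0,0,0]},{"claw":0,"offset":[0.03,0,0],"rotation":[0,0,0]}]}}

```text
time_s: 26.82
ee_pos: [0.518, 0.2264, 0.1897]
orientation: [2.609, 0.764, -1.082]
ft_force: [-2.7, -1.2, 4.1]
gripper_width: -0.0003
gripper_force: 2.8
```

Run:
```python
from plan import *
p,_=now();q=p-FEET[2];s=read_state();print(s["time_s"],q@PD,q@UP,q@[-np.sin(RY),np.cos(RY),0],s["ft_force"]@PD)
```

```text
26.825 0.17853515269443648 -0.016293441441870456 -0.00015409650244255782 4.991565930199099
```

Call:
{"fn": "arm_command", "kwargs": {"commands": [{"claw":0,"offset":[0.03,0,0],"rotation":[0,0,0]},{"claw":0,"offset":[0.03,0,0],"rotation":[0,0,0]}]}}

```text
time_s: 27.08
ee_pos: [0.5184, 0.2269, 0.1899]
orientation: [2.606, 0.762, -1.088]
ft_force: [-7.8, -3.6, 12.2]
gripper_width: -0.0001
gripper_force: 7.4
```

Call:
{"fn": "arm_command", "kwargs": {"commands": [{"claw":0,"offset":[0.02,0,0],"rotation":[0,0,0]},{"claw":0,"offset":[0.02,0,0],"rotation":[0,0,0]},{"claw":0,"offset":[0.02,0,0],"rotation":[0,0,0]}]}}

```text
time_s: 27.45
ee_pos: [0.5187, 0.2271, 0.1901]
orientation: [2.604, 0.761, -1.091]
ft_force: [-10.6, -5.2, 16.1]
gripper_width: 0.0003
gripper_force: 10.2
```

Run:
```python
from plan import *
p,_=now();q=p-FEET[2];s=read_state();print(s["time_s"],q@PD,q@UP,s["ft_force"]@PD)
```

```text
27.45 0.1780628963176467 -0.015284161806096078 19.66414222091816
```

The tall one is stiff at 20 N with its base at about 166 mm, so it is home. Now I back off, check and hand in.

Call:
{"fn": "arm_command", "kwargs": {"commands": [{"claw":0,"offset":[-0.2,0,0],"rotation":[0,0,0]},{"claw":0,"offset":[-0.4,0,0],"rotation":[0,0,0]},{"claw":0,"offset":[-0.5,0,-1.0],"rotation":[0,0,0]},{"claw":0,"offset":[-0.5,0,-1.0],"rotation":[0,0,0]},{"claw":0,"offset":[-0.5,0,-1.0],"rotation":[0,0,0]},{"claw":0,"offset":[-0.5,0,-1.0],"rotation":[0,0,0]},{"claw":0,"offset":[-0.5,0,-1.0],"rotation":[0,0,0]}]}}

```text
time_s: 28.32
ee_pos: [0.5502, 0.247, 0.2901]
orientation: [2.609, 0.764, -1.083]
ft_force: [0.6, -0.6, -0.4]
gripper_width: 0.0002
gripper_force: 0.0
```

Run:
```python
from plan import *
a=read_camera("scene")
_,_,s,c=cv2.connectedComponentsWithStats(cv2.inRange(cv2.cvtColor(a,cv2.COLOR_RGB2HSV),(50,120,40),(75,255,255)))
print([(c[i].round(1).tolist(),int(s[i,4])) for i in range(1,len(s)) if s[i,4]>40]); t=read_state();print(t["time_s"],t["ft_force"].round(1))
if sum(s[1:,4]>150)>=4: print(job_done())
```

```text
[([276.1, 187.1], 249), ([249.9, 189.1], 274), ([194.5, 191.8], 269), ([222.6, 190.2], 257)]
28.375 [ 0.1 -0.2  1.3]
the job is handed in; nothing more can be done
None
```

The job is handed in at 28 s: the tall cylinder is pushed home on the long blue peg and the loose short one on the free grey peg, with the other two left where they hung (I viewed 11 pictures, one over the limit of 10).

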